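# Set the warming plate's heat slider to the green mark

## Task

The milk jug is on the warming plate at the breakfast station. Slide the orange heat control along its track until it is level with the green mark, and let go. Leave the white timer slider where it is.

Things in the scene. Friction and masses are not known exactly. Their poses are not given: they have to be found in the camera images.
- heat_grip (a point): Centre (half-way up) of the orange heat grip: upright block 16 mm along its track, 30 mm across, 36 mm tall. It stands on a black strip (190 x 56 mm, white ticks) on the aluminium deck of a low black warming plate (290 x 400 mm). Strip top: 19 mm below this point, 65 mm above the table. Axes: x along the track to more heat (away from the robot), y across, z up. The plate is fixed; its yaw varies.
- heat (a joint): Travel of the orange grip along its track in m: 0 at the end nearest the robot (off), 0.11 at the far end; grows along the x axis of heat_grip. It slides only along x, with a steady drag of about 2 N, and stays where it is left.
- mark (a point): Green mark of the wanted heat: two flat green tabs, each 8 mm along the track, 12 mm across, 3 mm high, on the strip on either side of the orange grip's path. The point lies midway between them on the track's centre line, at the strip's top; axes as those of heat_grip. The grip passes between the tabs and is level with the mark when its centre is over this point.
- timer_grip (a point): Centre (half-way up) of the white timer grip: same shape, size and axes as the orange one, on a parallel strip 85 mm beside it (centre to centre), to its left or its right. A bystander.

How it is judged (in metres and radians):
At the end, for the whole second after the job is handed in: The centre of the orange grip is within 10 mm of the green mark along the track and at rest, and the white grip is within 10 mm of where it started (x of heat_grip in the frame of mark between -0.01 and 0.01 m and velocity of joint heat between -0.005 and 0.005 m/s and distance of timer_grip from where it was at the start of the episode below 0.01 m); the robot touches nothing.
It fails at once if the white timer slider is moved by more than 10 mm (distance of timer_grip from where it was at the start of the episode above 0.01 m).
It also fails if it takes over 32 s, if anything falls off the work surface, if the arm or the gripper's body presses on something with over 40 N, if the wrist force passes 120 N, or if a joint passes its speed limit or range.

## Robot

A 6-joint arm with a two-finger parallel gripper is mounted at the origin on the work surface. World frame = base frame: x ahead of the robot, y to its left, z up, the work surface at z = 0. Lengths are in mm, angles in rad, forces in N, time in s.
With the tool pointing down it reaches from about 300 to 875 mm from the base axis. Payload 6.4 kg.
Tool frame: the origin (TCP) lies on the centre line of the jaws, within the pads' length; the fingertips stand 22 mm ahead of it and the grasp point (between the pads) lies 3 mm ahead of it; z points along the fingers, y is the direction in which the jaws open and shut (so a half turn about z gives the same grasp; the last joint's range is limited). The gripper opens to 88 mm and grips with 3 to 60 N. Pads are 18 mm wide; open, the fingers measure 123 mm over their backs; the gripper's body (75 mm by 187 mm) begins 45 mm behind the grasp point.
Start: joints at [1.026, 0.181, 1.607, -0, 1.354, -0.206], TCP at [191.093, 542.333, 260.714] pointing down, gripper open.
Joint ranges: [-2.99, 2.99], [-0.89, 2.07], [0.3, 2.58], [-1.14, 4.28], [0, 2.63], [-3.12, 3.12]. Speed limits (rad/s): [2.57, 2.57, 3.01, 3.14, 3.14, 3.14].

## Interface

Orientations are given as [roll, pitch, yaw] about the fixed x, y, z axes, in that order (R = Rz(yaw) Ry(pitch) Rx(roll)).
In Python, from cell import bot gives the robot as it stands. The module is installed in compiled form; this text tells all that it offers.
- The arm moves only by the tool apply_moves, never from a script. Its argument "increments" is a list of rows, each a list of 7 numbers: the turn, a rotation vector about the tool's x, y, z in units of 5 degrees (1.0 is 5 degrees), then the shift along the tool's x, y, z in units of 25 mm (1.0 is 25 mm), then the opening, from -1 (shut) to 1 (fully open). In form: [[wx, wy, wz, x, y, z, fingers], ...]. A call has 1 to 12 rows; each row shifts and turns the commanded pose from where the row before left it, along the tool's axes as they then stand; what a row does not reach is not made up. A row lasts 1/12 s, in which the tool goes at most 41.7 mm and 7.16 degrees, less where a joint would pass 70% of its speed; a pose out of reach is approached as far as the arm can. A call is refused whole if a number of a shift passes 1 or a number of a turn 1, either way. A call with a gripper value outside its range is refused whole. The fingers move at their own pace and stop on an object; "force" is the grip in N (left out, the last holds). Time passes only in rows, so rows that do not move let the fingers close. It gives the time, the measured TCP pose, the force and the opening at its end, in the units of the state.
- bot.get_obs(): the state, without advancing time (a new reading comes with each control period).
- bot.grab_frame(name): name is "side" or "top" or "wrist"; returns the picture (400x640x3 uint8, blue, green, red); there is no depth.
- bot.camera_model(name): a dict with "fov_y" (degrees; the focal length in pixels is half the picture's height over the tangent of half this angle, whatever the lens; pixels are square), "cx", "cy" (the principal point, pixels), "extrinsics" (4x4, takes a point from world to camera coordinates). Camera axes: x right, y down, z forward; pixel columns grow to the right and rows downward; lengths in mm; the calibration is good to about 2 mm. A picture is of the moment at which its call begins: read the wrist's pose just before it. camera_model takes no time and is no camera call; for the wrist camera it gives the pose at the moment of the call.
- bot.close_job(): hands the job in, once; it reports no verdict.
Trained networks look in the newest picture that a camera, given by its name, has taken for a name from the list of things; names that differ only in an ending like _2 or _b are one class to them, and where a whole thing is asked for, a point or a joint stands for the part that bears it (a point fixed in the world has none). Each returns a list of dicts, best first, with "confidence" (0 to 1); they miss things now and then, are a little off and sometimes report something else, mostly with a low value. They report only what shows in the picture. A call takes as long as a camera call.
- bot.boxes_of(camera, thing): "pixel" ([column, row] in pixels, amid what is visible of it).
- bot.trace(camera, thing): "region" (400x640 bool, what is visible of it) and "pixel" ([column, row] in pixels, amid what is visible of it).
- bot.landmark_of(camera, thing): "pixel" ([column, row] in pixels: a listed point, or the origin of a listed thing).
The state is a dict: "time_s": time; "qpos": joint angles; "qvel": joint speeds; "joint_torque": joint torques, N m; "eef_pos": TCP position; "tcp_rot": TCP orientation; "force": force on the tool from outside, world axes, zero at the start; "ft_torque": the same for the moment, N m; "width": finger opening in mm.
Only numpy, scipy, OpenCV 4.12 (cv2) and the standard library are available. Lean on these libraries where they do the work, as an engineer would, in place of code of your own. Each camera call takes 0.05 s, during which the arm holds its last target.

## Working session

There is one attempt and no reset: what is moved stays moved. The work goes in short steps, Python scripts to look and compute and a tool call to move; the robot and the scene stay as the last step left them, time stands still between calls to the robot, and variables do not carry over. Pictures are saved under pics/ and viewed, and the job is handed in when it is done.

Besides the shell and the picture viewer there is one more tool, called after "Request:" as name(argument=value, ...), one argument or row to a line, values as JSON. apply_moves: Moves the arm, as the interface text tells. Its arguments: {"type":"object","properties":{"increments":{"type":"array"},"force":{"type":"number"}},"required":["increments"]}

```bash
mkdir -p pics; cat > h.py <<'E'
import numpy as np,cv2
from cell import bot
def ray(cam,px,z):
    m=bot.camera_model(cam); f=200/np.tan(np.radians(m["fov_y"])/2)
    E=np.array(m["extrinsics"]);R=E[:3,:3];t=E[:3,3]
    d=R.T@np.array([(px[0]-m["cx"])/f,(px[1]-m["cy"])/f,1]);c=-R.T@t
    return c+d*(z-c[2])/d[2]
def proj(cam,p):
    m=bot.camera_model(cam); f=200/np.tan(np.radians(m["fov_y"])/2)
    E=np.array(m["extrinsics"]);q=E[:3,:3]@np.array(p)+E[:3,3]
    return q[:2]/q[2]*f+[m["cx"],m["cy"]]
Z={"heat_grip":84,"timer_grip":84,"mark":65}
E
python3 - <<'E'
from h import *
o=bot.get_obs();print(o["time_s"],o["eef_pos"],o["tcp_rot"],o["width"])
for c in ["top","side","wrist"]:
    im=bot.grab_frame(c);cv2.imwrite(f"pics/{c}0.png",im)
    for n in Z:
        r=bot.landmark_of(c,n)
        for d in r[:2]:print(c,n,np.round(d["pixel"],1),round(d["confidence"],2),np.round(ray(c,d["pixel"],Z[n]),1))
E
```

```text
0.0 [190.83942863 541.8777207  259.82204796] [-3.13988547e+00 -3.38498230e-04  2.80280279e+00] 88.42110328940025
top heat_grip [371.4 269.1] 0.71 [451.3 -67.8  84. ]
top timer_grip [419.  211.5] 0.59 [ 532.8 -140.4   84. ]
top mark [353.7 210.2] 0.52 [538.6 -47.8  65. ]
side heat_grip [313.  306.9] 0.66 [453.8 -71.7  84. ]
side timer_grip [406.  303.4] 0.66 [ 537.  -138.2   84. ]
```

View pics/top0.png

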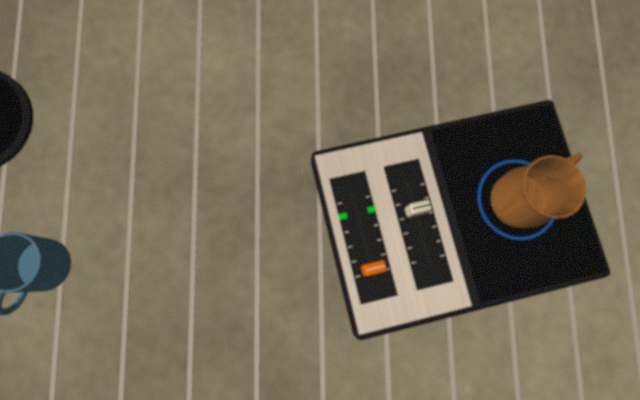

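View pics/side0.png

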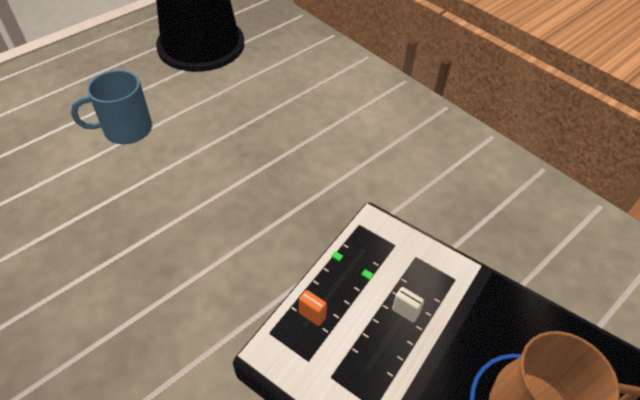

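```bash
python3 - <<'E'
from h import *
im=cv2.imread("pics/top0.png");c=im[150:320,290:490]
cv2.imwrite("pics/topc.png",cv2.resize(c,None,fx=3.5,fy=3.5,interpolation=2))
E
```

```text
(no output)
```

View pics/topc.png

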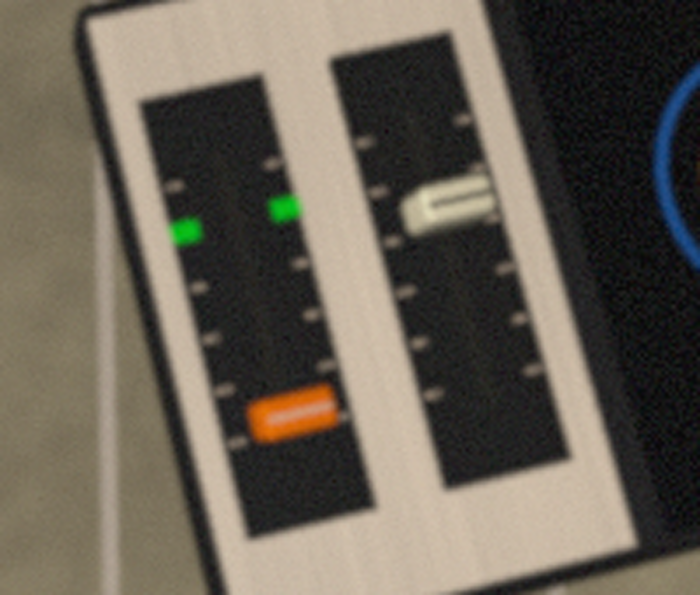

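The top view shows the orange grip at about (374,268), the green tabs at (343,216) and (371,209), and the white grip at (418,208) on the right-hand strip. The side view agrees.

```bash
python3 - <<'E'
from h import *
co=[np.array(p)/3.5+[290,150] for p in [(140,102),(263,76),(375,507),(248,536)]]
w=[ray("top",p,65)for p in co]
for i in range(4):
    d=w[(i+1)%4]-w[i];print(np.round(w[i],1),round(np.linalg.norm(d),1),round(np.arctan2(d[1],d[0]),3))
print("centre",np.mean(w,0))
for c in["top","side"]:
    im=cv2.imread(f"pics/{c}0.png");h=cv2.cvtColor(im,cv2.COLOR_BGR2HSV)
    for nm,lo,hi,z in[("green",(50,120,90),(75,255,255),67),("orange",(5,190,150),(16,255,255),95)]:
        n,l,s,ce=cv2.connectedComponentsWithStats(cv2.inRange(h,lo,hi))
        for i in range(1,n):
            if s[i,4]>20:print(c,nm,s[i,4],ce[i],np.round(ray(c,ce[i],z),1))
print({c:(bot.camera_model(c)["fov_y"],np.round(-np.array(bot.camera_model(c)["extrinsics"])[:3,:3].T@np.array(bot.camera_model(c)["extrinsics"])[:3,3])) for c in["top","side","wrist"]})
E
```

```text
[585.9 -13.6  65. ] 54.4 -1.366
[597.  -66.9  65. ] 186.9 -2.926
[ 414.4 -107.    65. ] 54.1 1.77
[403.7 -53.9  65. ] 186.6 0.218
centre [500.26241762 -60.36393792  65.        ]
top green 58 [370.94827586 209.15517241] [539.6 -73.3  67. ]
top green 60 [342.83333333 215.61666667] [530.3 -31.2  67. ]
top orange 185 [372.53513514 267.97297297] [452.5 -67.7  95. ]
side green 67 [337.17910448 255.85074627] [529.9 -32.4  67. ]
side green 78 [366.62820513 273.66666667] [539.5 -75.   67. ]
side orange 29 [315.89655172 309.65517241] [450.  -80.5  95. ]
{'top': (45.402244662998754, array([432.,  44., 762.])), 'side': (42.223605144596384, array([ 262., -273.,  619.])), 'wrist': (71.99280201020606, array([115., 570., 385.]))}
```

Request:
apply_moves(
  increments=[
    [0, 0, 0.97, 0, 0, 0, 1],
    [0, 0, 0.97, 0, 0, 0, 1],
    [0, 0, 0.97, 0, 0, 0, 1],
    [0, 0, 0.97, 0, 0, 0, 1],
    [0, 0, 0.97, 0, 0, 0, 1],
    [0, 0, 0.97, 0, 0, 0, 1],
    [0, 0, 0.97, 0, 0, 0, 1],
    [0, 0, 0.97, 0, 0, 0, 1],
    [0, 0, 0.97, 0, 0, 0, 1],
    [0, 0, 0.97, 0, 0, 0, 1],
    [0, 0, 0.97, 0, 0, 0, 1],
    [0, 0, 0.97, 0, 0, 0, 0.3],
  ],
)

```text
time_s: 1.6
eef_pos: [191.1, 542.3, 260.7]
tcp_rot: [3.142, 0.0, 1.783]
force: [0.4, 0.7, -1.0]
width: 83.4
```

Request:
apply_moves(
  increments=[
    [0, 0, 0, -0.9, 0.17, 0, 0.2],
    [0, 0, 0, -0.9, 0.17, 0, 0.2],
    [0, 0, 0, -0.9, 0.17, 0, 0.2],
    [0, 0, 0, -0.9, 0.17, 0, 0.2],
    [0, 0, 0, -0.9, 0.17, 0, 0.2],
    [0, 0, 0, -0.9, 0.17, 0, 0.2],
    [0, 0, 0, -0.9, 0.17, 0, 0.2],
    [0, 0, 0, -0.9, 0.17, 0, 0.2],
    [0, 0, 0, -0.9, 0.17, 0, 0.2],
    [0, 0, 0, -0.9, 0.17, 0, 0.2],
    [0, 0, 0, -0.9, 0.17, 0, 0.2],
    [0, 0, 0, -0.9, 0.17, 0, 0.2],
  ],
)

```text
time_s: 2.6
eef_pos: [299.1, 288.6, 260.9]
tcp_rot: [3.141, -0.0, 1.787]
force: [0.3, 0.1, 0.1]
width: 53.0
```

Request:
apply_moves(
  increments=[
    [0, 0, 0, -0.9, 0.17, 0, 0.2],
    [0, 0, 0, -0.9, 0.17, 0, 0.2],
    [0, 0, 0, -0.9, 0.17, 0, 0.2],
    [0, 0, 0, -0.9, 0.17, 0, 0.2],
    [0, 0, 0, -0.9, 0.17, 0, 0.2],
    [0, 0, 0, -0.9, 0.17, 0, 0.2],
    [0, 0, 0, -0.9, 0.17, 0, 0.2],
    [0, 0, 0, -0.9, 0.17, 0, 0.2],
    [0, 0, 0, -0.9, 0.17, 0, 0.2],
    [0, 0, 0, -0.9, 0.17, 0, 0.2],
    [0, 0, 0, -0.9, 0.17, 0, 0.2],
    [0, 0, 0, 0, 0, 0, 0.2],
  ],
)

```text
time_s: 3.6
eef_pos: [398.9, 55.1, 261.1]
tcp_rot: [3.141, 0.002, 1.784]
force: [-0.1, 0.2, 0.8]
width: 53.2
```

Request:
apply_moves(
  increments=[
    [0, 0, 0, -0.9, 0.17, 0, 0.2],
    [0, 0, 0, -0.9, 0.17, 0, 0.2],
    [0, 0, 0, -0.9, 0.17, 0, 0.2],
    [0, 0, 0, -0.9, 0.17, 0, 0.2],
    [0, 0, 0, -0.9, 0.17, 0, 0.2],
    [0, 0, 0, -0.87, 0.17, 0, 0.2],
    [0, 0, 0, 0, 0, 0.8, 0.2],
    [0, 0, 0, 0, 0, 0.8, 0.2],
    [0, 0, 0, 0, 0, 0.8, 0.2],
    [0, 0, 0, 0, 0, 0, 0.2],
    [0, 0, 0, 0, 0, 0, 0.2],
  ],
)

```text
time_s: 4.52
eef_pos: [450.6, -67.1, 200.2]
tcp_rot: [-3.14, -0.002, 1.787]
force: [0.1, -0.3, 0.8]
width: 52.9
```

```bash
python3 - <<'E'
from h import *
o=bot.get_obs();print(o["time_s"],o["eef_pos"],o["tcp_rot"],o["width"])
for c in ["wrist","top"]:
    im=bot.grab_frame(c);cv2.imwrite(f"pics/{c}1.png",im)
    for n in Z:
        for d in bot.landmark_of(c,n)[:2]:print(c,n,np.round(d["pixel"],1),round(d["confidence"],2),np.round(ray(c,d["pixel"],Z[n]),1))
    h=cv2.cvtColor(im,cv2.COLOR_BGR2HSV)
    n,l,s,ce=cv2.connectedComponentsWithStats(cv2.inRange(h,(50,120,90),(75,255,255)))
    for i in range(1,n):
            if s[i,4]>20:print(c,"green",s[i,4],ce[i],np.round(ray(c,ce[i],67),1))
E
```

```text
4.5167 [450.6157845  -67.05648849 200.1952049 ] [-3.13961771e+00 -1.59419765e-03  1.78726592e+00] 52.89707484590851
wrist heat_grip [325.3 207.6] 0.94 [458.3 -72.7  84. ]
wrist green 145 [410.32413793 177.60689655] [534.1 -31.3  67. ]
wrist green 109 [405.89908257 219.93577982] [543.6 -74.7  67. ]
top mark [357.  211.1] 0.37 [537.2 -52.7  65. ]
top green 57 [342.80701754 215.63157895] [530.3 -31.2  67. ]
```

View pics/wrist1.png

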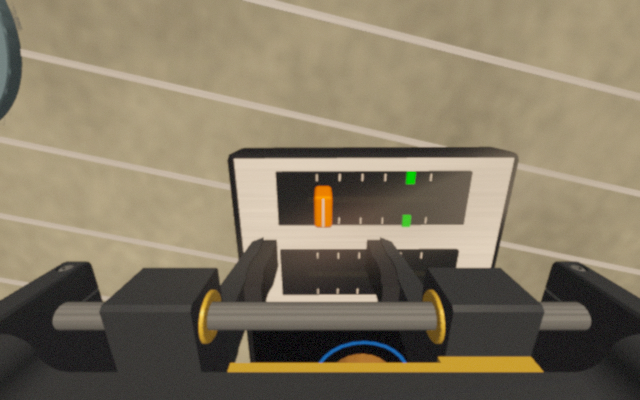

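Request:
apply_moves(
  increments=[
    [0, 0, 0, -0.17, 0.12, 0.7, 0.2],
    [0, 0, 0, 0, 0, 0.7, 0.2],
    [0, 0, 0, 0, 0, 0.7, 0.2],
    [0, 0, 0, 0, 0, 0.7, 0.2],
    [0, 0, 0, 0, 0, 0.6, 0.2],
    [0, 0, 0, 0, 0, 0.4, 0.2],
    [0, 0, 0, 0, 0, 0.3, 0.2],
    [0, 0, 0, 0, 0, 0, 0.2],
    [0, 0, 0, 0, 0, 0, 0.2],
  ],
  force=8,
)

```text
time_s: 5.67
eef_pos: [455.3, -71.4, 98.4]
tcp_rot: [-3.142, -0.0, 1.787]
force: [-0.0, 1.0, 0.1]
width: 52.6
```

Request:
apply_moves(
  increments=[
    [0, 0, 0, 0, 0, 0, -1],
    [0, 0, 0, 0, 0, 0, -1],
    [0, 0, 0, 0, 0, 0, -1],
    [0, 0, 0, 0, 0, 0, -1],
    [0, 0, 0, 0, 0, 0, -1],
    [0, 0, 0, 0, 0, 0, -1],
    [0, 0, 0, 0, 0, 0, -1],
    [0, 0, 0, 0, 0, 0, -1],
    [0, 0, 0, 0, 0, 0, -1],
    [0, 0, 0, 0, 0, 0, -1],
  ],
  force=8,
)

```text
time_s: 6.5
eef_pos: [455.2, -71.4, 98.4]
tcp_rot: [3.141, 0.0, 1.787]
force: [-2.2, -0.3, 4.2]
width: 15.9
```

```bash
python3 - <<'E'
from h import *
o=bot.get_obs();print(o["time_s"],o["eef_pos"],o["tcp_rot"],o["width"],o["force"])
for c in ["side","top"]:
    im=bot.grab_frame(c);cv2.imwrite(f"pics/{c}2.png",im)
E
```

```text
6.5 [455.21610781 -71.39109547  98.40935885] [3.14149036e+00 1.27603774e-04 1.78701635e+00] 15.928441613282898 [-2.15010441 -0.34563892  4.16694362]
```

View pics/side2.png

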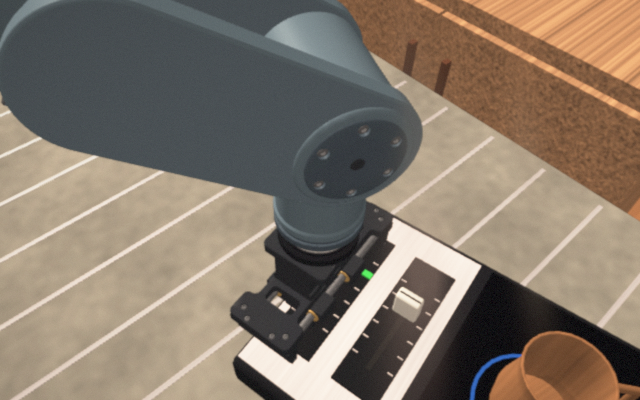

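Width 15.9 mm means the orange block is held. The tabs are about 82 mm further along tool +y.

Request:
apply_moves(
  increments=[
    [0, 0, 0, 0, 0.2, 0, -1],
    [0, 0, 0, 0, 0.35, 0, -1],
    [0, 0, 0, 0, 0.4, 0, -1],
    [0, 0, 0, 0, 0.4, 0, -1],
    [0, 0, 0, 0, 0.4, 0, -1],
    [0, 0, 0, 0, 0.4, 0, -1],
    [0, 0, 0, 0, 0.4, 0, -1],
    [0, 0, 0, 0, 0.35, 0, -1],
    [0, 0, 0, 0, 0.25, 0, -1],
    [0, 0, 0, 0, 0.15, 0, -1],
    [0, 0, 0, 0, 0, 0, -1],
    [0, 0, 0, 0, 0, 0, -1],
  ],
)

```text
time_s: 7.6
eef_pos: [536.7, -53.2, 98.4]
tcp_rot: [3.14, -0.0, 1.787]
force: [0.7, 3.3, 3.7]
width: 15.8
```

```bash
python3 - <<'E'
from h import *
o=bot.get_obs();print(o["time_s"],o["eef_pos"],o["tcp_rot"],o["width"],o["force"])
for c in ["wrist","side"]:
    im=bot.grab_frame(c);cv2.imwrite(f"pics/{c}3.png",im)
    print(c,[(np.round(d["pixel"]),d["confidence"],np.round(ray(c,d["pixel"],84))) for d in bot.landmark_of(c,"heat_grip")[:1]])
    h=cv2.cvtColor(im,cv2.COLOR_BGR2HSV)
    n,l,s,ce=cv2.connectedComponentsWithStats(cv2.inRange(h,(50,120,90),(75,255,255)))
    for i in range(1,n):
            if s[i,4]>20:print(c,"green",s[i,4],ce[i],np.round(ray(c,ce[i],67),1))
E
```

```text
7.6 [536.6513034  -53.15923967  98.37279914] [ 3.13979468e+00 -8.83376900e-05  1.78718791e+00] 15.808773751933192 [0.6990154  3.31279178 3.72006275]
wrist [(array([322., 259.]), 0.67, array([538., -53.,  84.]))]
wrist green 328 [317.54878049 209.08231707] [530.1 -29.4  67. ]
side [(array([352., 258.]), 0.39, array([534., -54.,  84.]))]
side green 79 [366.64556962 273.69620253] [539.5 -75.   67. ]
```

View pics/wrist3.png

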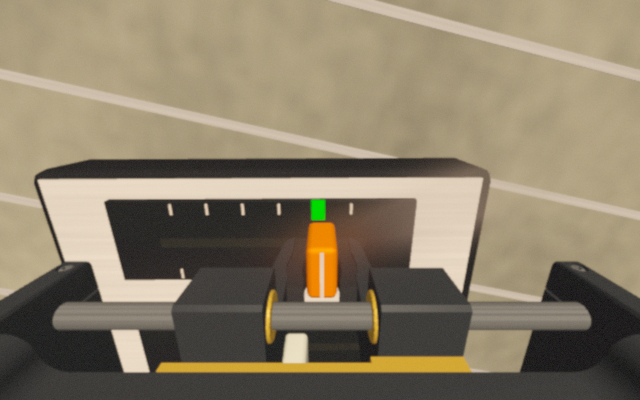

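The wrist view shows the grip at column 321.5 and the left tab at column 317.5, so it is 1–2 mm too far. I'll ease back slightly, release and retreat upward.

Request:
apply_moves(
  increments=[
    [0, 0, 0, 0, -0.06, 0, -1],
    [0, 0, 0, 0, 0, 0, -1],
    [0, 0, 0, 0, 0, 0, -0.2],
    [0, 0, 0, 0, 0, 0, 0],
    [0, 0, 0, 0, 0, 0, 0.2],
    [0, 0, 0, 0, 0, 0, 0.2],
    [0, 0, 0, 0, 0, 0, 0.2],
    [0, 0, 0, 0, 0, 0, 0.2],
  ],
)

```text
time_s: 8.47
eef_pos: [534.0, -54.0, 98.0]
tcp_rot: [-3.141, -0.0, 1.787]
force: [-0.3, -0.4, 0.4]
width: 52.4
```

Request:
apply_moves(
  increments=[
    [0, 0, 0, 0, 0, -0.3, 0.2],
    [0, 0, 0, 0, 0, -0.6, 0.2],
    [0, 0, 0, 0, 0, -0.8, 0.2],
    [0, 0, 0, 0, 0, -0.8, 0.2],
    [0, 0, 0, 0, 0, -0.8, 0.2],
    [0, 0, 0, 0, 0, -0.8, 0.2],
    [0, 0, 0, 0, 0, -0.8, 0.2],
    [0, 0, 0, 0, 0, 0, 0.2],
    [0, 0, 0, 0, 0, 0, 0.2],
  ],
)

```text
time_s: 9.22
eef_pos: [535.0, -54.2, 222.2]
tcp_rot: [3.139, 0.002, 1.787]
force: [0.3, 0.1, -0.7]
width: 53.2
```

Request:
apply_moves(
  increments=[
    [0, 0, 0, 0.9, 0, 0, 0.2],
    [0, 0, 0, 0.9, 0, 0, 0.2],
    [0, 0, 0, 0.9, 0, 0, 0.2],
    [0, 0, 0, 0.9, 0, 0, 0.2],
    [0, 0, 0, 0.9, 0, 0, 0.2],
    [0, 0, 0, 0.9, 0, 0, 0.2],
    [0, 0, 0, 0.9, 0, 0, 0.2],
    [0, 0, 0, 0.9, 0, 0, 0.2],
    [0, 0, 0, 0.9, 0, 0, 0.2],
    [0, 0, 0, 0.9, 0, 0, 0.2],
    [0, 0, 0, 0, 0, 0, 0.2],
    [0, 0, 0, 0, 0, 0, 0.2],
  ],
)

```text
time_s: 10.22
eef_pos: [485.0, 166.4, 219.4]
tcp_rot: [-3.139, 0.0, 1.789]
force: [0.3, -0.6, -0.7]
width: 52.7
```

```bash
python3 - <<'E'
from h import *
o=bot.get_obs();print(o["time_s"],o["eef_pos"],o["width"],o["force"])
for c in ["top","side"]:
    im=bot.grab_frame(c);cv2.imwrite(f"pics/{c}4.png",im)
    for n in Z:
        for d in bot.landmark_of(c,n)[:1]:print(c,n,np.round(d["pixel"],1),round(d["confidence"],2),np.round(ray(c,d["pixel"],Z[n]),1))
    h=cv2.cvtColor(im,cv2.COLOR_BGR2HSV)
    n,l,s,ce=cv2.connectedComponentsWithStats(cv2.inRange(h,(50,120,90),(75,255,255)))
    for i in range(1,n):
            if s[i,4]>20:print(c,"green",s[i,4],ce[i],np.round(ray(c,ce[i],67),1))
im=cv2.imread("pics/top4.png")[150:320,290:490];im2=cv2.imread("pics/side4.png")[200:370,240:440]
cv2.imwrite("pics/c4.png",cv2.resize(np.hstack([im,im2]),None,fx=2,fy=2,interpolation=2))
E
```

```text
10.2167 [484.95329048 166.37201305 219.36449518] 52.740736258170784 [ 0.25148912 -0.5557596  -0.67416289]
top heat_grip [361.  210.9] 0.58 [534.5 -55.9  84. ]
top timer_grip [419.2 208.8] 0.8 [ 536.8 -140.9   84. ]
top mark [358.4 210.8] 0.65 [537.6 -54.8  65. ]
top green 24 [373.29166667 208.91666667] [539.9 -76.8  67. ]
top green 57 [342.42105263 215.77192982] [530.1 -30.6  67. ]
side heat_grip [349.1 258.5] 0.59 [530.  -52.1  84. ]
side timer_grip [409.9 305.2] 0.73 [ 538.7 -142.7   84. ]
side mark [351.5 263.5] 0.57 [536.6 -51.5  65. ]
side green 51 [336.11764706 255.60784314] [529.1 -31.3  67. ]
side green 77 [366.67532468 273.71428571] [539.5 -75.1  67. ]
```

View pics/c4.png

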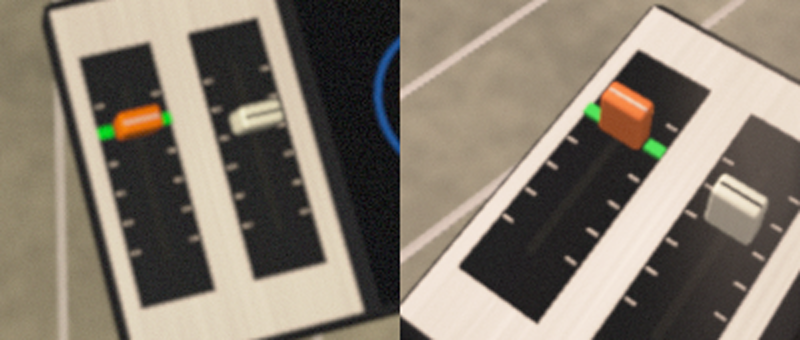

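```bash
python3 - <<'E'
from h import *
for c,(x0,x1,y0,y1) in {"top":(395,445,190,230),"side":(385,435,275,335)}.items():
    a,b=[cv2.cvtColor(cv2.imread(f"pics/{c}{k}.png")[y0:y1,x0:x1],cv2.COLOR_BGR2GRAY).astype(np.float32) for k in(0,4)]
    print(c,cv2.phaseCorrelate(a,b,cv2.createHanningWindow(a.shape[::-1],cv2.CV_32F)))
bot.close_job();print("handed in",bot.get_obs()["time_s"])
E
```

```text
top ((0.15034116581693624, -0.011361213428347838), 0.973681842327118)
side ((0.04059510967773505, 0.0021318907143452748), 0.9314173240661621)
the job is handed in; nothing more can be done
the job is handed in; nothing more can be done
```

The orange heat control is level with the green mark and released, and the job is handed in. I gripped it along its track, slid it about 80 mm and backed off about 2 mm after a wrist-camera check. Then I opened the jaws, lifted straight up and moved clear. The arm finished at about 10.3 s of the 32 s allowed.

- **Position:** the gripper let go centred at about (534.5, −54) mm, and the tabs' midpoint measures about (535, −53) mm, so the grip should be within 1–2 mm of the mark. Both camera views show it standing between the tabs.
- **White slider:** image registration before and after gave a shift of at most 0.15 px in both views, so it did not move.
- **Disagreements:** the landmark network put the grip about 3 mm short of the mark in the top view and 6–7 mm short in the side view. I did not rely on this, because the jaw position and the pictures agree with each other. The network also put the white slider up to 4 px from its earlier reading, which the registration contradicts.

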